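# Check a scooter's new kickstand

### The job

This child's kick scooter, its front fork taken out, leans on the white carton with its newly fitted kickstand folded up beside the rear wheel. While it leans there, swing the kickstand down past its spring's dead centre so that it snaps fully down; then grip the scooter by its head tube, bring it upright and clear of the carton with tyre and nose still on the bench, and finish while holding it so, since let go it would tip over and I want to measure the gap under the stand's foot. Leave the things lying around it where they are.

Things in the scene. Friction and masses are not known exactly. Their poses are not given: they have to be found in the camera images.
- scooter: Child's kick scooter frame, fork out: 0.92 kg, 495 mm long; yellow tubes, wooden deck 236 x 95 mm, one rear wheel (144 x 25 mm, does not turn). Origin on the bench in its mid-plane; x to the nose (robot's left), y to its left side (to the robot; the stand is there), z up when upright. It rests on tyre and nose only, both round below, so it tips freely about the line through them (its x axis).
- head_tube: Yellow tube at the nose, fixed to the frame, upright when the scooter is: 36 mm outside diameter, 95 mm long, open at the top; origin at the centre of its lower end, at (205, 0, 150) mm in the scooter's frame; its axis is the scooter's z. A steel cup 43 mm wide, 8 mm high is at the lower end; the rest is plain and can be gripped from above, one finger on each side.
- head_top (a point): Centre of the head tube's open upper end, 245 mm above the scooter's origin along its z axis, at x +205 mm; the axes are the scooter's.
- stand (a joint): Kickstand angle: 0 folded up beside the wheel, pointing rearward; 1.79 fully down at its stop. Its spring holds it at both ends: below about 0.85 rad it pulls back up, beyond that it snaps the stand down by itself. Hinge line through point stand_hinge along (0, 0.915, 0.404) in the scooter's frame; going down is a negative turn about it. About 1.5 N at the foot moves it.
- stand_hinge (a point): Kickstand pivot on the frame, at (-135, 38, 92) mm in the scooter's frame, left of the front of the rear wheel; axes are the scooter's.
- stand_tip (a point): Middle of the black rubber foot (ball, radius 8.5 mm) of the stand's leg, a straight steel rod 12 mm thick, 86 mm long from pivot to here. Folded up it is at about (-220, 51, 99) mm in the scooter's frame; pushed down from above it swings to about (-118, 85, 22) mm, where it clears the bench by 13 mm if the scooter is upright. Let go, the scooter would lean on it at 9 degrees.
- tyre_foot (a point): Lowest point of the rear tyre, at (-200, 0, 0) mm in the scooter's frame. The tyre is round underneath (radius 15 mm). The mudguard's top is 152 mm above this point when the scooter is upright.
- nose_foot (a point): Lowest point of the black rubber sleeve on the nose, at (125, 0, 0) mm in the scooter's frame; a round tube, radius 15 mm. With the tyre the only support: the scooter at the start leans about 0.24 rad away from the robot, the far edge of its deck against the carton.
- carton: White lidded carton, 151 x 247 x 91 mm, heavy and fixed, behind the scooter; origin at the centre of its underside, long side along its y.
- grease_tin: Round grease tin, 59 mm wide, 37 mm high, origin at its underside. Leave alone.
- bearing: Steel ball bearing, 52 mm wide, 15 mm high, lying flat at the left, origin at its underside. Leave alone. A black flask, 264 mm tall, stands just in front of it at the left edge of the bench.
- wrench: Small chrome combination wrench, 160 mm long, lying along its y in front of the scooter, 8 mm high. Leave alone.
- screwdriver: Red screwdriver, 210 mm long, lying along its y in front of the scooter, 28 mm high. Leave alone.
- pliers: Blue-handled pliers, 171 mm long, lying at the right, 12 mm high. Leave alone.
- gauge: Dial tyre gauge, 59 x 89 x 24 mm, lying at the right. Leave alone. Behind it lies a grinder, and a spray can 230 mm tall stands in the right rear corner.

How it is judged:
By the outcome, as a careful person would: the job done as asked, in the order asked, and still so for the second after the job is handed in, while the arm keeps its last pose, push and grip.
It also fails if it takes over 53 s, if anything falls off the work surface, if the arm or the gripper's body presses on something with over 40 N, if the wrist force passes 120 N, or if a joint passes its speed limit or range.

### The arm

A 6-joint arm with a two-finger parallel gripper is mounted at the origin on a cart in front of the work surface, level with it; the furniture and walls round the work are solid. World frame = base frame: x ahead of the robot, y to its left, z up, the work surface at z = 0. Lengths are in m, angles in rad, forces in N, time in s.
With the tool pointing down it reaches from about 0.35 to 0.775 m from the base axis. Payload 7.3 kg.
Tool frame: the origin (TCP) lies at the very end of the fingers, on their centre line; the grasp point (between the pads) lies 19 mm behind it; z points along the fingers, y is the line along which they close (so a half turn about z gives the same grasp; the last joint's range is limited). The gripper opens to 92 mm and grips with 3 to 60 N. Pads are 19 mm wide; open, the fingers measure 130 mm over their backs; the gripper's body (75 mm by 190 mm) begins 47 mm behind the grasp point.
Start: joints at [-1.266, 0.342, 1.524, -0, 1.275, -0.146], TCP at [0.229, -0.473, 0.227] pointing down, gripper open.
Joint ranges: [-2.53, 2.53], [-0.77, 2.02], [0.04, 2.7], [-1, 4.14], [0.28, 2.66], [-3.11, 3.11]. Speed limits (rad/s): [2.57, 2.57, 3.14, 3.14, 3.14, 3.14].

### API

Orientations are given as [roll, pitch, yaw] about the fixed x, y, z axes, in that order (R = Rz(yaw) Ry(pitch) Rx(roll)).
In Python, from cell import robot gives the robot as it stands. The module is installed in compiled form; this text tells all that it offers.
- The arm moves only by the tool arm_command, never from a script. Its argument "moves" is a list of rows, each a list of 3 entries, a list of its own where there are three numbers: the shift along the tool's x, y, z in m, then the turn, a rotation vector about the tool's x, y, z in rad, then the finger opening in m, from 0 to 0.0918. In form: [[[dx, dy, dz], [ax, ay, az], claw], ...]. A call has exactly 5 rows; each row is the pose to reach, as a shift and turn from the pose commanded when the call began, along the tool's axes at that moment; what a row does not reach only later rows make up. A row lasts 1/10 s, in which the tool goes at most 50 mm and 8.59 degrees, less where a joint would pass 70% of its speed; a pose out of reach is approached as far as the arm can. A call with a gripper value outside its range is refused whole. The fingers move at their own pace and stop on an object; "squeeze" is the grip in N (left out, the last holds). Time passes only in rows, so rows that repeat a pose let the fingers close, or fill a call up. It gives the time, the measured TCP pose, the force, the opening and the grip force at its end, in the units of the state.
- robot.observe(): the state, without advancing time (a new reading comes with each control period).
- robot.read_camera(name): name is "scene" or "side" or "wrist"; returns the picture (400x640x3 uint8, red, green, blue); there is no depth.
- robot.camera_model(name): a dict with "fx", "fy", "cx", "cy" (pixels), "R" (3x3) and "t" (3): a world point X has camera coordinates R X + t. Camera axes: x right, y down, z forward; pixel columns grow to the right and rows downward; lengths in m; the calibration is good to about 2 mm. A picture is of the moment at which its call begins: read the wrist's pose just before it. camera_model takes no time and is no camera call; for the wrist camera it gives the pose at the moment of the call.
- robot.hand_in(): hands the job in; it is judged then, once.
The state is a dict: "time": time; "qpos": joint angles; "qvel": joint speeds; "joint_efforts": joint torques, N m; "tool_pos": TCP position; "tool_rot": TCP orientation; "contact_force": force on the tool from outside, world axes, zero at the start; "torque": the same for the moment, N m; "opening": finger opening in m; "grip_force": force on a finger pad.
Only numpy, scipy, OpenCV 4.12 (cv2) and the standard library are available. Lean on these libraries where they do the work, as an engineer would, in place of code of your own. Each camera call takes 0.05 s, during which the arm holds its last target. There are 200 camera calls.

## Working session

There is one attempt and no reset: what is moved stays moved. The work goes in short steps, Python scripts to look and compute and a tool call to move; the robot and the scene stay as the last step left them, time stands still between calls to the robot, and variables do not carry over. Pictures are saved under pics/ and viewed, at most 10 in all, crops included, and the job is handed in when it is done.

Besides the shell and the picture viewer there is one more tool, called after "Request:" as name(argument=value, ...) on one line, values as JSON. arm_command: Moves the arm, as the interface text tells. Its arguments: {"type":"object","properties":{"moves":{"type":"array"},"squeeze":{"type":"number"}},"required":["moves"]}

```bash
mkdir -p pics
python3 - <<'E'
from cell import robot
import cv2,json
s=robot.observe();print({k:s[k] for k in('time','qpos','tool_pos','tool_rot','opening')})
for n in('scene','side'):
    cv2.imwrite(f'pics/{n}0.png',robot.read_camera(n)[:,:,::-1]);m=robot.camera_model(n);print(n,m)
E
```

```text
{'time': 0.0, 'qpos': array([-1.26601449e+00,  3.42689755e-01,  1.52500089e+00, -5.94284058e-06,
        1.27542714e+00, -1.46026906e-01]), 'tool_pos': array([ 0.22862067, -0.47215247,  0.22606772]), 'tool_rot': array([-3.14008293e+00, -2.16296951e-04,  4.50810311e-01]), 'opening': 0.091556814029206}
scene {'fx': 415.4216097465387, 'fy': 415.4216097465387, 'cx': 313.88801179852, 'cy': 198.8111831471352, 'R': array([[-0.68553401, -0.72801376, -0.00625224],
       [-0.54778365,  0.52143906, -0.65424336],
       [ 0.47955833, -0.4450812 , -0.75625825]]), 't': array([0.32434539, 0.38279259, 1.0474352 ])}
side {'fx': 475.7698856012808, 'fy': 475.7698856012808, 'cx': 313.717555240659, 'cy': 203.1931374929423, 'R': array([[ 0.99997979,  0.00558941, -0.00302845],
       [ 0.0013277 , -0.64950819, -0.76035344],
       [-0.00621693,  0.76033405, -0.64950249]]), 't': array([-0.50509633,  0.09706439,  1.52248329])}
```

View pics/scene0.png

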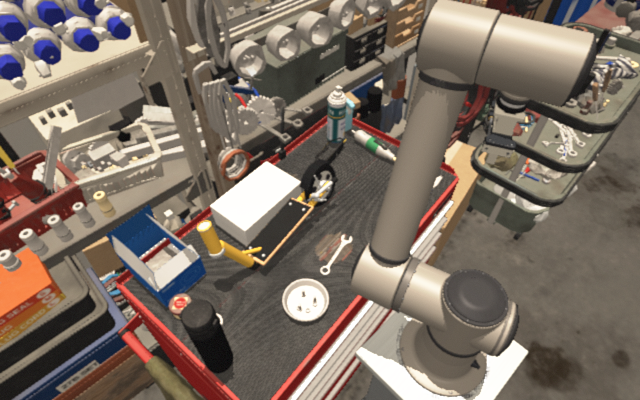

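View pics/side0.png

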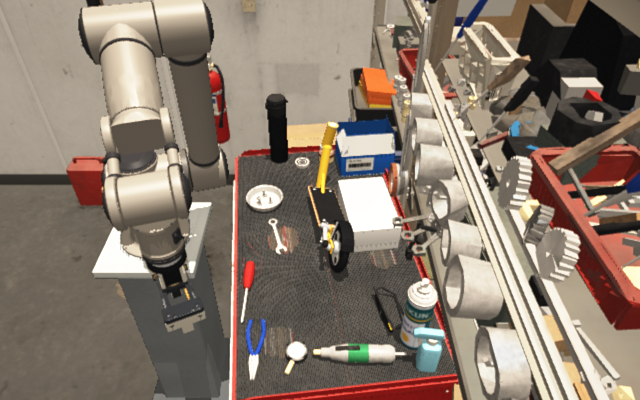

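The scene view shows the head tube at about (208,235), the wheel at (320,185) and the carton behind. In the side view the head tube top is at about (329,127), with the wheel and stand near (335,240). I'll enlarge both next.

Run:
```python
import cv2,numpy as np
a=cv2.imread('pics/scene0.png')[160:280,190:350];b=cv2.imread('pics/side0.png')[115:275,290:370]
a=cv2.resize(a,None,fx=3,fy=3,interpolation=2);b=cv2.resize(b,None,fx=3.7,fy=3.7,interpolation=2)
c=np.zeros((600,790,3),np.uint8);c[:a.shape[0],:a.shape[1]]=a;c[:b.shape[0],490:490+b.shape[1]]=b
cv2.imwrite('pics/crop1.png',c)
```

```text
(no output)
```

View pics/crop1.png

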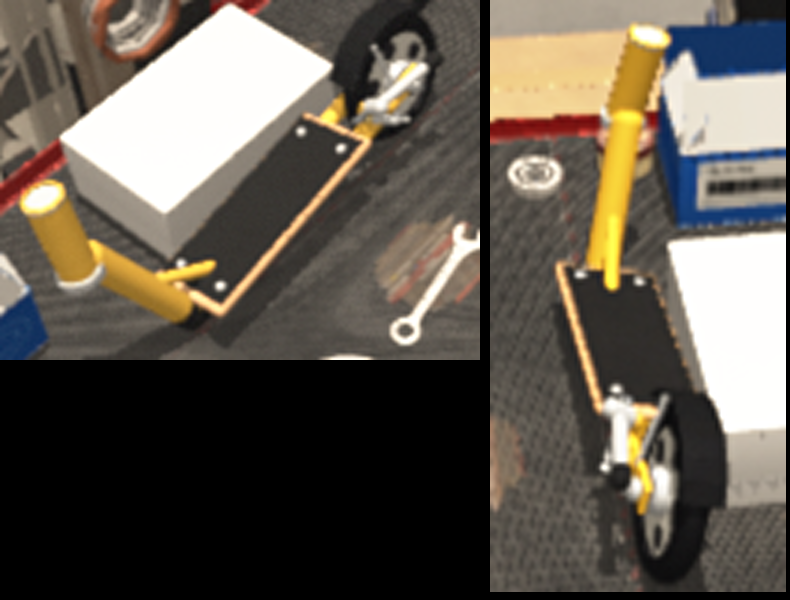

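```bash
cat > h.py <<'E'
import numpy as np,cv2
from scipy.spatial.transform import Rotation as Ro
from scipy.optimize import least_squares
from cell import robot
P={'head_top':(205,0,245),'cup':(205,0,154),'tip':(-220,51,99),'hinge':(-135,38,92),'tipdown':(-118,85,22),'hub':(-200,0,72),'head_low':(205,0,150)}
def W(q,p):
    """scooter pt (mm) -> world m, q=(x,y,yaw,lean)"""
    p=np.array(p)/1000.;c=np.array([0,0,.015])
    return np.array([q[0],q[1],0])+c+Ro.from_euler('z',q[2]).apply(Ro.from_euler('x',q[3]).apply(p-c))
def proj(m,X):
    c=m['R']@X+m['t'];return np.array([m['fx']*c[0]/c[2]+m['cx'],m['fy']*c[1]/c[2]+m['cy']])
def ray(m,uv):
    d=m['R'].T@np.array([(uv[0]-m['cx'])/m['fx'],(uv[1]-m['cy'])/m['fy'],1]);return -m['R'].T@m['t'],d/np.linalg.norm(d)
def tri(rs):
    A=sum(np.eye(3)-np.outer(d,d) for o,d in rs);b=sum((np.eye(3)-np.outer(d,d))@o for o,d in rs);return np.linalg.solve(A,b)
E
python3 - <<'E'
from h import *
S=robot.camera_model('scene');D=robot.camera_model('side')
print('head_top tri',tri([ray(S,(204.3,225.7)),ray(D,(333.2,125.3))]))
obs=[('head_top',S,(204.3,225.7),1),('head_top',D,(333.2,125.3),1),('cup',S,(216.7,252),.7),('tip',D,(325.4,243.4),1),('hub',S,(325,183.3),.3)]
f=lambda q:np.concatenate([w*(proj(m,W(q,P[n]))-uv) for n,m,uv,w in obs]+[[(q[3]-.24)*100]])
r=least_squares(f,[.55,0,1.57,.24]);print(r.x,np.round(r.fun,1))
for n in P:print(n,np.round(W(r.x,P[n]),3),proj(S,W(r.x,P[n])).round(),proj(D,W(r.x,P[n])).round())
E
```

```text
head_top tri [0.56862722 0.27880823 0.23056949]
[0.53682058 0.06928606 1.70799074 0.24666282] [-0.2 -0.7 -1.3 -2.1  0.1 -1.4 -0.3  0.5 -1.4  0.3  0.7]
head_top [0.564 0.28  0.238] [204. 225.] [332. 123.]
cup [0.542 0.277 0.15 ] [217. 250.] [325. 146.]
tip [ 0.538 -0.153  0.109] [335. 179.] [325. 244.]
hinge [ 0.537 -0.067  0.099] [315. 195.] [324. 226.]
tipdown [ 0.473 -0.059  0.043] [328. 220.] [303. 237.]
hub [ 0.578 -0.127  0.07 ] [320. 184.] [339. 247.]
head_low [0.541 0.277 0.146] [217. 251.] [325. 147.]
```

```bash
cat >> h.py <<'E'
def leg(q,th,r=1.0):
    h=np.array(P['hinge']);a=np.array([0,.915,.404]);a/=np.linalg.norm(a)
    return W(q,h+r*Ro.from_rotvec(-th*a).apply(np.array(P['tip'])-h))
E
python3 - <<'E'
from h import *
q=[0.5368,.0693,1.708,.2467]
for th in np.arange(0,1.8,.2):print(round(th,2),leg(q,th).round(3),leg(q,th,.75).round(3))
s=robot.observe();print(Ro.from_euler('xyz',s['tool_rot']).as_matrix().round(3))
E
```

```text
0.0 [ 0.538 -0.153  0.109] [ 0.538 -0.131  0.106]
0.2 [ 0.528 -0.153  0.096] [ 0.53  -0.131  0.096]
0.4 [ 0.517 -0.149  0.083] [ 0.522 -0.129  0.087]
0.6 [ 0.507 -0.143  0.071] [ 0.515 -0.124  0.078]
0.8 [ 0.497 -0.133  0.061] [ 0.507 -0.116  0.07 ]
1.0 [ 0.489 -0.121  0.052] [ 0.501 -0.107  0.064]
1.2 [ 0.482 -0.107  0.046] [ 0.496 -0.097  0.059]
1.4 [ 0.477 -0.091  0.042] [ 0.492 -0.085  0.056]
1.6 [ 0.474 -0.074  0.041] [ 0.49  -0.072  0.055]
[[ 0.9    0.436 -0.   ]
 [ 0.436 -0.9    0.001]
 [ 0.    -0.001 -1.   ]]
```

Request:
arm_command(moves=[[[0.04,-0.014,0],[0,0,0.06],0],[[0.08,-0.028,0],[0,0,0.12],0],[[0.12,-0.042,0],[0,0,0.18],0],[[0.16,-0.056,0],[0,0,0.25],0],[[0.2,-0.07,0],[0,0,0.315],0]], squeeze=20)

```text
time: 0.6
tool_pos: [0.3791, -0.321, 0.2265]
tool_rot: [-3.141, 0.0, 0.133]
contact_force: [-0.6, -0.4, -0.5]
opening: 0.0564
grip_force: 0.0
```

```bash
cat >> h.py <<'E'
def go(X,yaw=None):
    """tool-frame shift & z turn to world X / tool x heading yaw"""
    s=robot.observe();R=Ro.from_euler('xyz',s['tool_rot'])
    print('t',round(s['time'],2),'pos',s['tool_pos'].round(4),'rot',s['tool_rot'].round(3),'F',s['contact_force'].round(2),'open',round(s['opening'],4),round(s['grip_force'],1))
    for x in np.atleast_2d(X):print('shift',R.inv().apply(x-s['tool_pos']).round(4))
    if yaw is not None:print('turn',(R.inv()*Ro.from_euler('xyz',[np.pi,0,yaw])).as_rotvec().round(3))
E
python3 -c "
from h import *
go([.535,-.17,.2],1.708-np.pi/2)"
```

```text
t 0.6 pos [ 0.3791 -0.321   0.2265] rot [-3.141  0.     0.133] F [-0.59 -0.4  -0.5 ] open 0.0564 0.0
shift [ 0.1745 -0.129   0.0265]
turn [-0.     0.    -0.005]
```

Request:
arm_command(moves=[[[0.04,-0.03,0],[0,0,0],0],[[0.08,-0.06,0],[0,0,0],0],[[0.12,-0.09,0.01],[0,0,0],0],[[0.155,-0.12,0.01],[0,0,0],0],[[0.165,-0.128,0.01],[0,0,0],0]])

```text
time: 1.1
tool_pos: [0.5264, -0.1695, 0.2159]
tool_rot: [-3.14, 0.0, 0.14]
contact_force: [1.0, -0.3, -0.6]
opening: 0.0167
grip_force: 0.0
```

Run:
```python
from h import *
go([.535,-.165,.13],1.708-np.pi/2)
m=robot.camera_model('wrist');im=robot.read_camera('wrist')[:,:,::-1].copy();cv2.imwrite('pics/w1.png',im)
np.savez('w1.npz',**m);print(m['fx'],(-m['R'].T@m['t']).round(3))
q=[0.5368,.0693,1.708,.2467]
for n in('tip','hinge','head_top','cup','hub'):print(n,proj(m,W(q,P[n])).round())
```

```text
t 1.1 pos [ 0.5264 -0.1695  0.2159] rot [-3.14  0.    0.14] F [ 0.98 -0.32 -0.57] open 0.0167 0.0
shift [ 0.0092 -0.0031  0.0859]
turn [-0.002  0.     0.003]
299.20460593911747 [ 0.597 -0.159  0.375]
tip [302. 183.]
hinge [211. 169.]
head_top [-730.   47.]
cup [-289.  109.]
hub [284. 133.]
```

View pics/w1.png

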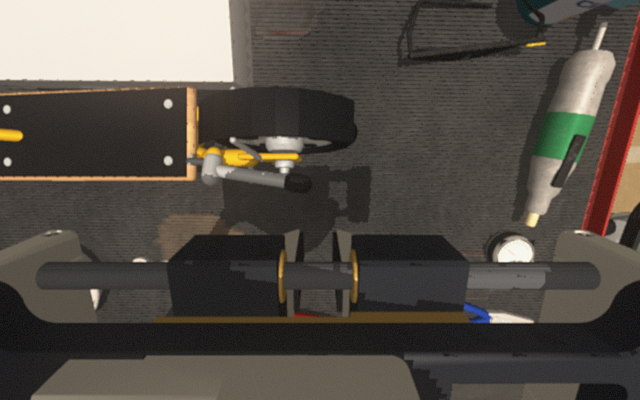

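The wrist view shows the black foot at (298,183) and the hinge at (213,172). That's within about 4 px of my fit, so the fit holds. Next I approach from above the foot.

Request:
arm_command(moves=[[[0.003,-0.005,0.02],[0,0,0],0],[[0.003,-0.01,0.04],[0,0,0],0],[[0.003,-0.01,0.06],[0,0,0],0],[[0.003,-0.01,0.08],[0,0,0],0],[[0.003,-0.01,0.085],[0,0,0],0]])

```text
time: 1.65
tool_pos: [0.5241, -0.1635, 0.1296]
tool_rot: [-3.14, 0.004, 0.135]
contact_force: [-0.4, -0.2, 0.4]
opening: 0.0005
grip_force: 0.0
```

```bash
python3 -c "
from h import *
go([[.52,-.158,.095],[.508,-.15,.072],[.498,-.135,.056],[.495,-.125,.05]],.137)"
```

```text
t 1.65 pos [ 0.5241 -0.1635  0.1296] rot [-3.14   0.004  0.135] F [-0.35 -0.22  0.38] open 0.0005 0.0
shift [-0.0031 -0.0059  0.0347]
shift [-0.0139 -0.0154  0.0577]
shift [-0.0217 -0.0316  0.0738]
shift [-0.0233 -0.0419  0.0798]
turn [-0.002  0.004 -0.002]
```

Request:
arm_command(moves=[[[0.008,-0.003,0],[0,0,0],0],[[0.008,-0.003,0.005],[0,0,0],0],[[0.007,-0.003,0.01],[0,0,0],0],[[0.005,-0.003,0.015],[0,0,0],0],[[0.003,-0.004,0.02],[0,0,0],0]])

```text
time: 2.15
tool_pos: [0.5283, -0.1593, 0.1119]
tool_rot: [3.14, -0.0, 0.136]
contact_force: [-1.0, -2.2, 4.3]
opening: 0.0005
grip_force: 1.9
```

Run:
```python
from h import *
go([[.52,-.158,.095],[.508,-.15,.072],[.498,-.135,.056],[.495,-.125,.05]],.137)
a=robot.read_camera('wrist')[:,:,::-1][60:330,150:420];b=robot.read_camera('side')[:,:,::-1][190:290,280:380]
cv2.imwrite('pics/c2.png',np.hstack([cv2.resize(a,(400,400)),cv2.resize(b,(400,400),interpolation=2)]))
```

```text
t 2.15 pos [ 0.5283 -0.1593  0.1119] rot [ 3.14  -0.     0.136] F [-1.03 -2.21  4.3 ] open 0.0005 1.9
shift [-0.0081 -0.0024  0.0169]
shift [-0.0189 -0.012   0.0399]
shift [-0.0268 -0.0283  0.0559]
shift [-0.0284 -0.0386  0.0619]
turn [ 0.002 -0.    -0.001]
```

View pics/c2.png

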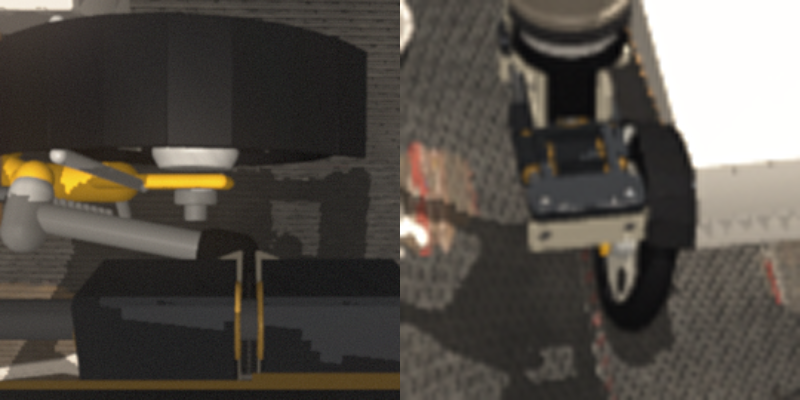

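The foot is touched near its rear end, and the closed fingertips turn out to be thin. I lift a little and move the contact toward the hinge.

Request:
arm_command(moves=[[[0,0,-0.01],[0,0,0],0],[[0,-0.01,-0.012],[0,0,0],0],[[0.003,-0.018,-0.012],[0,0,0],0],[[0.003,-0.018,-0.004],[0,0,0],0],[[0.001,-0.018,0.004],[0,0,0],0]])

```text
time: 2.75
tool_pos: [0.5265, -0.1399, 0.1073]
tool_rot: [-3.141, 0.001, 0.137]
contact_force: [-5.2, 1.1, 6.1]
opening: 0.0006
grip_force: 3.3
```

Run:
```python
from h import *
go([[.52,-.138,.09],[.508,-.13,.067],[.498,-.118,.056],[.495,-.108,.052]],.137)
```

```text
t 2.75 pos [ 0.5265 -0.1399  0.1073] rot [-3.141e+00  1.000e-03  1.370e-01] F [-5.24  1.07  6.11] open 0.0006 3.3
shift [-0.0061 -0.0028  0.0173]
shift [-0.0169 -0.0124  0.0403]
shift [-0.0251 -0.0256  0.0513]
shift [-0.0267 -0.0359  0.0553]
turn [-0.     0.001  0.   ]
```

Request:
arm_command(moves=[[[0,0,-0.015],[0,0,0],0],[[0.006,0,-0.015],[0,0,0],0],[[0.011,0,-0.013],[0,0,0],0],[[0.011,0,-0.006],[0,0,0],0],[[0.011,0,0.002],[0,0,0],0]])

```text
time: 3.25
tool_pos: [0.5372, -0.1391, 0.1047]
tool_rot: [-3.141, 0.002, 0.136]
contact_force: [-3.8, -0.9, 4.9]
opening: 0.0001
grip_force: 2.6
```

Run:
```python
from h import *
go([[.524,-.138,.09],[.51,-.13,.067],[.5,-.118,.056],[.497,-.108,.052]],.137)
```

```text
t 3.25 pos [ 0.5372 -0.1391  0.1047] rot [-3.141e+00  2.000e-03  1.360e-01] F [-3.79 -0.9   4.88] open 0.0001 2.6
shift [-0.0129 -0.0029  0.0147]
shift [-0.0257 -0.0127  0.0377]
shift [-0.0339 -0.0259  0.0488]
shift [-0.0355 -0.0362  0.0528]
turn [-0.     0.002 -0.001]
```

Request:
arm_command(moves=[[[-0.003,0,0.004],[0,0,0],0],[[-0.006,0,0.008],[0,0,0],0],[[-0.009,-0.001,0.012],[0,0,0],0],[[-0.012,-0.002,0.016],[0,0,0],0],[[-0.015,-0.003,0.02],[0,0,0],0]])

```text
time: 3.75
tool_pos: [0.5224, -0.138, 0.0855]
tool_rot: [3.142, -0.0, 0.136]
contact_force: [0.2, 2.4, 3.1]
opening: 0.0005
grip_force: 1.3
```

Run:
```python
from h import *
go([[.51,-.13,.067],[.5,-.118,.056],[.497,-.108,.052]],.137)
D=robot.camera_model('side');q=[0.5368,.0693,1.708,.2467]
im=robot.read_camera('side');cv2.imwrite('pics/s3.png',im[:,:,::-1])
# head-tube yellow blob vs first picture
f=lambda i:cv2.inRange(cv2.cvtColor(i,cv2.COLOR_BGR2HSV),(18,120,120),(35,255,255))[115:200,310:350]
for n in('side0','s3'):
    M=cv2.moments(f(cv2.imread(f'pics/{n}.png')),True);print(n,M['m00'],M['m10']/M['m00'],M['m01']/M['m00'])
```

```text
t 3.75 pos [ 0.5224 -0.138   0.0855] rot [ 3.142 -0.     0.136] F [0.16 2.42 3.1 ] open 0.0005 1.3
shift [-0.0112 -0.0096  0.0185]
shift [-0.0195 -0.0229  0.0295]
shift [-0.0211 -0.0332  0.0335]
turn [ 0.    -0.    -0.001]
side0 631.0 15.064976228209192 41.2662440570523
s3 14.0 20.071428571428573 9.857142857142858
```

Request:
arm_command(moves=[[[-0.003,-0.002,0.004],[0,0,0],0],[[-0.006,-0.004,0.008],[0,0,0],0],[[-0.009,-0.007,0.012],[0,0,0],0],[[-0.012,-0.01,0.016],[0,0,0],0],[[-0.015,-0.013,0.02],[0,0,0],0]])

```text
time: 4.3
tool_pos: [0.5059, -0.1273, 0.0652]
tool_rot: [3.141, -0.0, 0.136]
contact_force: [-0.2, -0.6, -0.1]
opening: 0.0006
grip_force: 0.0
```

Run:
```python
from h import *
go([[.51,-.13,.067],[.5,-.118,.056],[.497,-.108,.052]],.137)
m=robot.camera_model('wrist');q=[0.5368,.0693,1.708,.2467]
print(proj(m,leg(q,1.79)),proj(m,leg(q,1)),proj(m,W(q,P['hinge'])))
cv2.imwrite('pics/w4.png',robot.read_camera('wrist')[:,:,::-1])
```

```text
t 4.3 pos [ 0.5059 -0.1273  0.0652] rot [ 3.141 -0.     0.136] F [-0.24 -0.59 -0.09] open 0.0006 0.0
shift [ 0.0037  0.0033 -0.0018]
shift [-0.0045 -0.01    0.0092]
shift [-0.0062 -0.0203  0.0132]
turn [ 0.    -0.    -0.001]
[210.17971081 264.72329878] [305.24672535 260.95533141] [190.89518282 194.87974651]
```

View pics/w4.png

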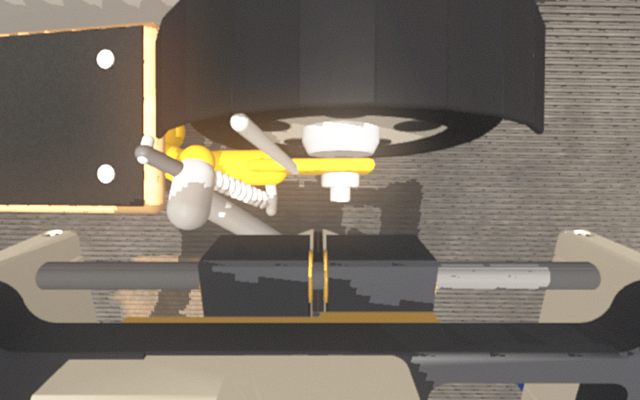

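The wrist view shows the leg running from the hinge (190,200) to about (280,235). That's roughly 0.9–1 rad, and the force is near zero, so it's at about dead centre. I push on.

Request:
arm_command(moves=[[[-0.003,-0.004,0.003],[0,0,0],0],[[-0.005,-0.008,0.006],[0,0,0],0],[[-0.007,-0.012,0.009],[0,0,0],0],[[-0.009,-0.016,0.012],[0,0,0],0],[[-0.01,-0.018,0.013],[0,0,0],0]])

```text
time: 4.85
tool_pos: [0.4932, -0.1103, 0.0523]
tool_rot: [-3.141, 0.001, 0.136]
contact_force: [-0.1, 0.1, -0.1]
opening: 0.0003
grip_force: 0.0
```

Run:
```python
from h import *
go([.495,-.135,.12],.137)
cv2.imwrite('pics/w5.png',robot.read_camera('wrist')[:,:,::-1])
```

```text
t 4.85 pos [ 0.4932 -0.1103  0.0523] rot [-3.141e+00  1.000e-03  1.360e-01] F [-0.11  0.06 -0.15] open 0.0003 0.0
shift [-0.0016  0.0247 -0.0677]
turn [-0.     0.001 -0.001]
```

Request:
arm_command(moves=[[[-0.015,0.03,0],[0,0,0],0],[[-0.03,0.06,0],[0,0,0],0],[[-0.03,0.07,-0.04],[0,0,0],0],[[-0.03,0.07,-0.08],[0,0,0],0],[[-0.03,0.07,-0.12],[0,0,0],0]])

```text
time: 5.4
tool_pos: [0.4732, -0.1848, 0.1741]
tool_rot: [-3.142, 0.0, 0.135]
contact_force: [-0.1, 0.0, -0.1]
opening: 0.0002
grip_force: 0.0
```

Run:
```python
from h import *
go([[.55,.05,.34],[.55,.27,.34]],.137)
m=robot.camera_model('wrist');q=[0.5368,.0693,1.708,.2467]
print(proj(m,leg(q,1.79)),proj(m,leg(q,1)),proj(m,W(q,P['hinge'])))
a=robot.read_camera('wrist')[:,:,::-1][60:260,60:360];b=robot.read_camera('scene')[:,:,::-1][160:280,190:350]
cv2.imwrite('pics/c6.png',np.hstack([cv2.resize(a,(420,280)),cv2.resize(b,(373,280),interpolation=2)]))
```

```text
t 5.4 pos [ 0.4732 -0.1848  0.1741] rot [-3.142  0.     0.135] F [-0.09  0.03 -0.14] open 0.0002 0.0
shift [ 0.1076 -0.2224 -0.1659]
shift [ 0.1371 -0.4404 -0.1659]
turn [-0.     0.    -0.002]
[191.31648058 175.65966113] [253.95147058 169.48522451] [173.99717218 106.95407573]
```

View pics/c6.png

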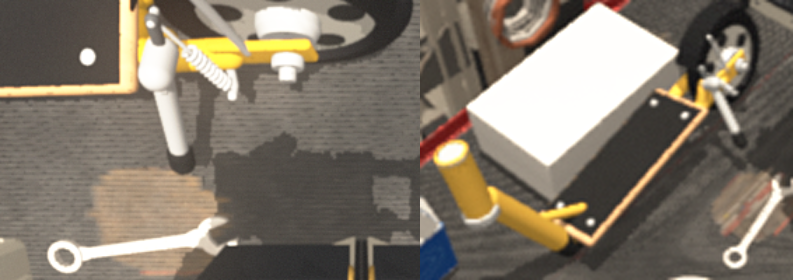

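The foot is at full-image (190,174) against (191,176) predicted for 1.79 rad, so the stand has snapped fully down. The scooter still leans on the carton. Now I move over toward the head tube to look.

Run:
```python
from h import *
go([.55,.19,.36],1.708)
S=robot.camera_model('scene');D=robot.camera_model('side')
for uv in((278,161),):
    o,d=ray(D,uv);print('flask',(o-d*o[2]/d[2]).round(3))
for n,m in(('side',D),):
    for uv in((338,178),(396,170)):
        o,d=ray(m,uv);print('bluebox',(o-d*o[2]/d[2]).round(3))
print(robot.observe()['qpos'].round(2))
```

```text
t 5.5 pos [ 0.4762 -0.186   0.1782] rot [ 3.135 -0.009  0.135] F [ 0.06 -1.33 -0.27] open 0.0001 0.0
shift [ 0.1255 -0.3614 -0.1832]
turn [ 0.012 -0.002 -1.573]
flask [0.366 0.399 0.   ]
bluebox [0.592 0.293 0.   ]
bluebox [0.811 0.342 0.   ]
[-0.52  0.36  1.65 -0.    1.13  0.91]
```

Request:
arm_command(moves=[[[0,0,-0.045],[0,0,-0.05],0.09],[[0,0,-0.09],[0,0,-0.15],0.09],[[0.01,-0.02,-0.13],[0,0,-0.28],0.09],[[0.025,-0.05,-0.16],[0,0,-0.42],0.09],[[0.045,-0.09,-0.18],[0,0,-0.56],0.09]])

```text
time: 6.0
tool_pos: [0.5064, -0.0891, 0.3547]
tool_rot: [3.139, -0.001, 0.699]
contact_force: [1.4, -0.8, 0.3]
opening: 0.0361
grip_force: 0.0
```

```bash
python3 -c "
from h import *
go([.55,.19,.36],1.708)"
```

```text
t 6.0 pos [ 0.5064 -0.0891  0.3547] rot [ 3.139e+00 -1.000e-03  6.990e-01] F [ 1.36 -0.84  0.27] open 0.0361 0.0
shift [ 0.213  -0.1856 -0.0056]
turn [ 0.003  0.    -1.009]
```

Request:
arm_command(moves=[[[0.03,-0.026,-0.005],[0,0,-0.14],0.09],[[0.06,-0.052,-0.005],[0,0,-0.28],0.09],[[0.09,-0.078,-0.005],[0,0,-0.42],0.09],[[0.12,-0.104,-0.005],[0,0,-0.56],0.09],[[0.15,-0.13,-0.005],[0,0,-0.7],0.09]])

```text
time: 6.5
tool_pos: [0.5377, 0.1086, 0.3569]
tool_rot: [-3.141, 0.0, 1.402]
contact_force: [-0.0, -0.2, 0.4]
opening: 0.0758
grip_force: 0.0
```

Request:
arm_command(moves=[[[0.005,-0.025,0],[0,0,-0.1],0.09],[[0.01,-0.045,0],[0,0,-0.2],0.09],[[0.02,-0.06,0],[0,0,-0.31],0.09],[[0.025,-0.07,0],[0,0,-0.31],0.09],[[0.025,-0.07,0],[0,0,-0.31],0.09]])

```text
time: 7.0
tool_pos: [0.4724, 0.1444, 0.3576]
tool_rot: [-3.142, 0.0, 1.704]
contact_force: [0.5, -0.2, 1.0]
opening: 0.0902
grip_force: 0.0
```

Run:
```python
from h import *
go([.55,.19,.36],1.708)
m=robot.camera_model('wrist');q=[0.5368,.0693,1.708,.2467]
im=robot.read_camera('wrist')[:,:,::-1].copy();np.savez('w7.npz',**m)
for n in('head_top','cup'):print(n,proj(m,W(q,P[n])).round())
cv2.imwrite('pics/w7.png',im)
```

```text
t 7.0 pos [0.4724 0.1444 0.3576] rot [-3.142  0.     1.704] F [ 0.5  -0.19  1.01] open 0.0902 0.0
shift [ 0.0349  0.083  -0.0024]
turn [-0.     0.    -0.004]
head_top [445.  57.]
cup [394.  72.]
```

View pics/w7.png

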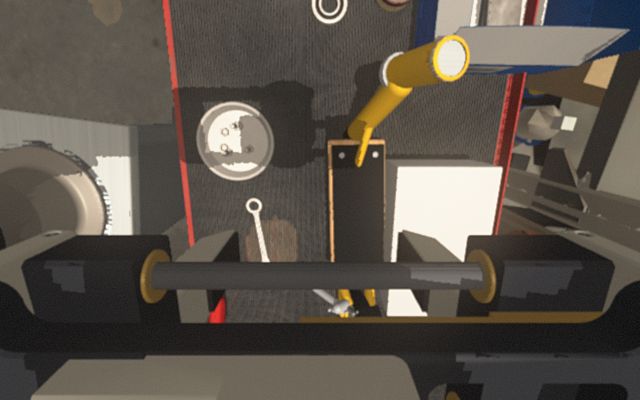

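The wrist view shows the head tube's rim centred at about (451,59) and the cup at (391,70). I'll fit the rim and refit the pose.

```bash
cat >> h.py <<'E'
def goR(q,zs,dx=0):
    """tool shift/turn to grip with TCP at scooter height zs on the head axis"""
    s=robot.observe();R=Ro.from_euler('xyz',s['tool_rot'])
    T=Ro.from_euler('z',q[2])*Ro.from_euler('x',q[3])*Ro.from_euler('x',np.pi)
    print('t',round(s['time'],2),'pos',s['tool_pos'].round(4),'F',s['contact_force'].round(2),'open',round(s['opening'],4),round(s['grip_force'],1))
    print('turn',(R.inv()*T).as_rotvec().round(3))
    for z in zs:
        X=W(q,(205,0,z));print(z,X.round(4),'shift',R.inv().apply(X-s['tool_pos']).round(4))
E
python3 - <<'E'
from h import *
im=cv2.imread('pics/w7.png');hsv=cv2.cvtColor(im,cv2.COLOR_BGR2HSV)
y=cv2.inRange(hsv,(15,110,90),(38,255,255));y[:, :425]=0;y[:, 480:]=0;y[100:]=0
c=max(cv2.findContours(y,0,1)[0],key=cv2.contourArea);print('yellow bbox',cv2.boundingRect(c))
w=cv2.inRange(hsv,(0,0,180),(180,90,255));w[:,:428]=0;w[:,472:]=0;w[:32]=0;w[86:]=0
c=max(cv2.findContours(w,0,1)[0],key=cv2.contourArea);e=cv2.fitEllipse(c);print('inner ellipse',e)
S=robot.camera_model('scene');D=robot.camera_model('side');M=dict(np.load('w7.npz'));M1=dict(np.load('w1.npz'))
print('tri',tri([ray(S,(204.3,225.7)),ray(D,(333.2,125.3)),ray(M,(451,59))]))
obs=[('head_top',S,(204.3,225.7),1),('head_top',D,(333.2,125.3),1),('head_top',M,(451,59),1),('cup',M,(391,70),.7),('cup',S,(216.7,252),.7),('tip',D,(325.4,243.4),1),('tip',M1,(298,183),1),('hinge',M1,(213,172),.5),('hub',S,(325,183.3),.3)]
f=lambda q:np.concatenate([w*(proj(m,W(q,P[n]))-uv) for n,m,uv,w in obs]+[[(q[3]-.24)*100]])
r=least_squares(f,[.5368,.0693,1.708,.2467],loss='soft_l1');print(r.x.round(4),np.round(f(r.x),1))
goR(r.x,[245,290,196])
E
```

```text
yellow bbox (432, 35, 38, 47)
inner ellipse ((451.0926818847656, 57.74964141845703), (26.58401870727539, 35.678001403808594), 6.111766815185547)
tri [0.56981556 0.27947796 0.23081753]
[0.5368 0.0697 1.7029 0.2582] [-1.2 -1.2 -0.3 -2.  -1.7 -2.1  3.6  1.5 -0.4 -1.6 -0.3  0.3  3.5  0.5
 -1.2 -1.4 -1.4  0.4  1.8]
t 7.05 pos [0.4731 0.1438 0.3576] F [ 0.19 -0.94 -0.89] open 0.0902 0.0
turn [0.258 0.001 0.001]
245 [0.568  0.2806 0.2374] shift [0.123  0.1122 0.1202]
290 [0.5794 0.2822 0.2809] shift [0.123  0.1237 0.0766]
196 [0.5556 0.279  0.19  ] shift [0.123  0.0997 0.1675]
```

Request:
arm_command(moves=[[[0.025,0.025,0],[0.05,0,0],0.09],[[0.055,0.055,0.01],[0.11,0,0],0.09],[[0.085,0.085,0.03],[0.17,0,0],0.09],[[0.112,0.112,0.055],[0.23,0,0],0.09],[[0.123,0.124,0.075],[0.258,0,0],0.09]])

```text
time: 7.55
tool_pos: [0.5813, 0.2838, 0.2777]
tool_rot: [-2.878, 0.001, 1.704]
contact_force: [0.1, 0.1, -0.5]
opening: 0.0895
grip_force: 0.0
```

Run:
```python
from h import *
goR([.5368,.0697,1.7029,.2582],[290,196])
```

```text
t 7.55 pos [0.5813 0.2838 0.2777] F [ 0.07  0.07 -0.47] open 0.0895 0.0
turn [-0.005  0.001  0.001]
290 [0.5794 0.2822 0.2809] shift [-0.0014 -0.0029 -0.0025]
196 [0.5556 0.279  0.19  ] shift [-0.0012 -0.0024  0.0915]
```

Request:
arm_command(moves=[[[-0.001,-0.003,0.02],[0,0,0],0.09],[[-0.001,-0.003,0.04],[0,0,0],0.09],[[-0.001,-0.003,0.06],[0,0,0],0.09],[[-0.001,-0.003,0.08],[0,0,0],0.09],[[-0.001,-0.003,0.09],[0,0,0],0.09]])

```text
time: 8.05
tool_pos: [0.5538, 0.2769, 0.1939]
tool_rot: [-2.88, 0.001, 1.703]
contact_force: [0.7, -1.6, -0.7]
opening: 0.0897
grip_force: 0.0
```

Run:
```python
from h import *
goR([.5368,.0697,1.7029,.2582],[196])
cv2.imwrite('pics/w8.png',robot.read_camera('wrist')[:,:,::-1])
```

```text
t 8.05 pos [0.5538 0.2769 0.1939] F [ 0.69 -1.6  -0.73] open 0.0897 0.0
turn [-0.003  0.001  0.   ]
196 [0.5556 0.279  0.19  ] shift [0.0018 0.003  0.0032]
```

View pics/w8.png

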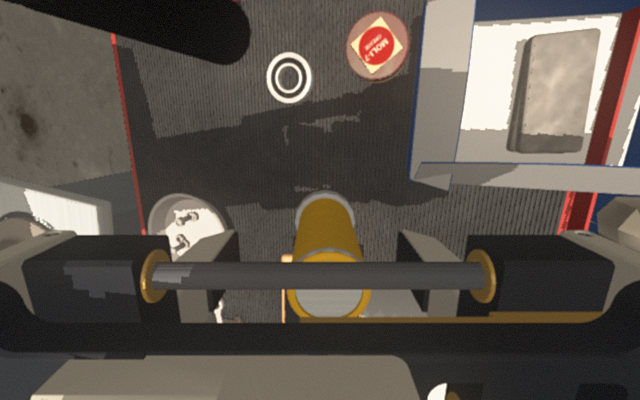

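The tube (centre about column 328) lies between the open fingers, about 4–5 mm to the tool's +y. I centre on it and close.

Request:
arm_command(moves=[[[0.002,0.004,0.002],[0,0,0],0.09],[[0.002,0.004,0.002],[0,0,0],0.06],[[0.002,0.004,0.002],[0,0,0],0.045],[[0.002,0.004,0.002],[0,0,0],0.04],[[0.002,0.004,0.002],[0,0,0],0.037]], squeeze=15)

```text
time: 8.6
tool_pos: [0.5572, 0.2803, 0.194]
tool_rot: [-2.885, -0.0, 1.706]
contact_force: [-0.6, 0.2, 0.1]
opening: 0.0627
grip_force: 0.0
```

Request:
arm_command(moves=[[[0,0,0],[0,0,0],0.034],[[0,0,0],[0,0,0],0.03],[[0,0,0],[0,0,0],0.025],[[0,0,0],[0,0,0],0.02],[[0,0,0],[0,0,0],0.02]], squeeze=15)

```text
time: 9.1
tool_pos: [0.5571, 0.2803, 0.1935]
tool_rot: [-2.884, 0.0, 1.706]
contact_force: [1.7, 0.7, -0.5]
opening: 0.0359
grip_force: 15.0
```

Request:
arm_command(moves=[[[0,0,0],[0,0,0],0.02],[[0,-0.0052,0.0002],[-0.026,0,0],0.02],[[0,-0.0103,0.0005],[-0.052,0,0],0.02],[[0,-0.0153,0.0009],[-0.077,0,0],0.02],[[0,-0.0205,0.0014],[-0.103,0,0],0.02]], squeeze=40)

```text
time: 9.6
tool_pos: [0.5369, 0.2777, 0.1974]
tool_rot: [-2.988, -0.0, 1.706]
contact_force: [0.3, 1.2, -1.6]
opening: 0.0355
grip_force: 40.0
```

Run:
```python
from h import *
s=robot.observe();print({k:np.round(s[k],4) for k in('time','tool_pos','tool_rot','contact_force','torque','opening','grip_force')})
```

```text
{'time': np.float64(9.6), 'tool_pos': array([0.5369, 0.2777, 0.1974]), 'tool_rot': array([-2.9881e+00, -2.0000e-04,  1.7058e+00]), 'contact_force': array([ 0.2944,  1.198 , -1.5514]), 'torque': array([ 0.1668, -0.6169, -0.0351]), 'opening': np.float64(0.0355), 'grip_force': np.float64(39.9967)}
```

Request:
arm_command(moves=[[[0,-0.0061,0.0004],[-0.031,0,0],0.02],[[0,-0.0122,0.0009],[-0.0615,0,0],0.02],[[0,-0.0183,0.0015],[-0.092,0,0],0.02],[[0,-0.0244,0.0023],[-0.123,0,0],0.02],[[0,-0.0305,0.0033],[-0.1536,0,0],0.02]])

```text
time: 10.1
tool_pos: [0.5065, 0.2738, 0.1994]
tool_rot: [3.14, -0.001, 1.706]
contact_force: [0.4, 2.1, 1.2]
opening: 0.0355
grip_force: 40.0
```

Request:
arm_command(moves=[[[0,0,0],[0,0,0],0.02],[[0,0,0],[0,0,0],0.02],[[0,0,0],[0,0,0],0.02],[[0,0,0],[0,0,0],0.02],[[0,0,0],[0,0,0],0.02]])

```text
time: 10.6
tool_pos: [0.5065, 0.274, 0.1993]
tool_rot: [-3.139, -0.001, 1.706]
contact_force: [-2.9, 3.4, 7.1]
opening: 0.0356
grip_force: 40.0
```

Run:
```python
from h import *
s=robot.observe();print({k:np.round(s[k],4) for k in('time','tool_pos','tool_rot','contact_force','torque','opening','grip_force')})
a=robot.read_camera('scene')[:,:,::-1];b=robot.read_camera('side')[:,:,::-1]
cv2.imwrite('pics/scene9.png',a);cv2.imwrite('pics/side9.png',b)
c=np.zeros((600,800,3),np.uint8);c[:360,:480]=cv2.resize(a[160:280,190:350],(480,360),interpolation=2);c[:592,490:786]=cv2.resize(b[115:275,290:370],(296,592),interpolation=2)
cv2.imwrite('pics/c9.png',c)
```

```text
{'time': np.float64(10.6), 'tool_pos': array([0.5065, 0.274 , 0.1993]), 'tool_rot': array([-3.1389e+00, -9.0000e-04,  1.7060e+00]), 'contact_force': array([-2.9189,  3.362 ,  7.1144]), 'torque': array([0.2236, 0.8895, 0.2506]), 'opening': np.float64(0.0356), 'grip_force': np.float64(40.0048)}
```

View pics/c9.png

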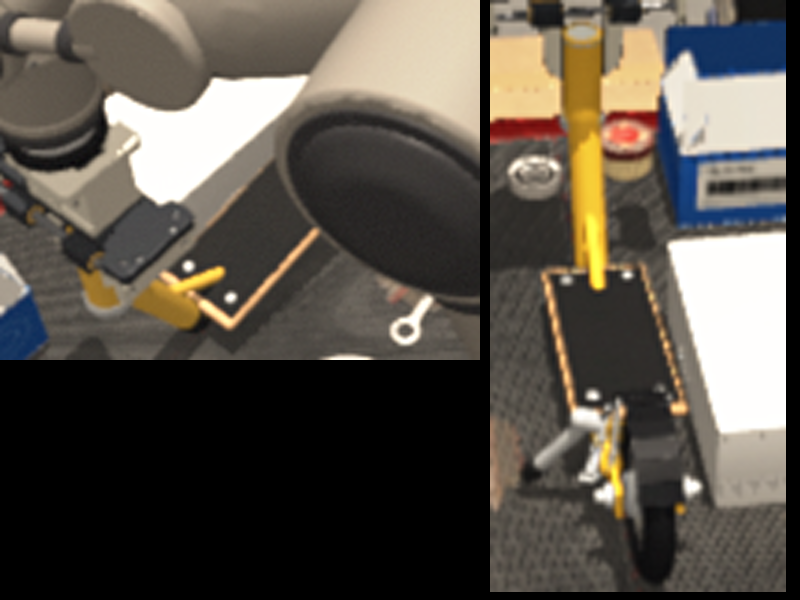

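The side view shows the scooter upright, the deck off the carton and the stand leg out at about (530,472) in the crop. I ease the 7 N downward press slightly and then verify the numbers.

Request:
arm_command(moves=[[[0,0,-0.0002],[0,0,0],0.02],[[0,0,-0.0005],[0,0,0],0.02],[[0,0,-0.0005],[0,0,0],0.02],[[0,0,-0.0005],[0,0,0],0.02],[[0,0,-0.0005],[0,0,0],0.02]])

```text
time: 11.2
tool_pos: [0.5064, 0.2739, 0.1994]
tool_rot: [-3.139, -0.001, 1.706]
contact_force: [-3.0, 3.5, 4.5]
opening: 0.0356
grip_force: 40.0
```

Run:
```python
from h import *
s=robot.observe();print({k:np.round(s[k],4) for k in('time','tool_pos','tool_rot','contact_force','torque','grip_force')})
S=robot.camera_model('scene');D=robot.camera_model('side')
obs=[('head_top',D,(314.9,124.5),1),('cup',D,(314.9,146.9),1),('tipdown',D,(300.8,242.6),1),('cup',S,(190+107/3,160+300/3),.7)]
f=lambda q:np.concatenate([w*(proj(m,W(q,P[n]))-uv) for n,m,uv,w in obs])
r=least_squares(f,[.53,.07,1.706,0]);print('free fit',r.x.round(3),f(r.x).round(1))
t=s['tool_pos']
q=[t[0]-.205*np.cos(1.706),t[1]-.205*np.sin(1.706),1.706,0]
print('upright predicted',np.round(q,3),f(q).round(1),'tip z',W(q,P['tipdown']))
# carton near-top edge (side view crop line (668,240)-(718,430)) at z=.091, versus deck far edge
for c in((668,240),(718,430)):
    o,d=ray(D,(290+(c[0]-490)/3.7,115+c[1]/3.7));X=o+d*(.091-o[2])/d[2]
    print('carton edge',X.round(3),'in scooter frame',Ro.from_euler('z',-q[2]).apply(X-[q[0],q[1],0]).round(3))
```

```text
{'time': np.float64(11.2), 'tool_pos': array([0.5064, 0.2739, 0.1994]), 'tool_rot': array([-3.1392e+00, -7.0000e-04,  1.7059e+00]), 'contact_force': array([-3.0391,  3.5336,  4.4699]), 'torque': array([0.3602, 0.7802, 0.2195]), 'grip_force': np.float64(40.0031)}
free fit [0.533 0.068 1.718 0.022] [-0.2 -1.8 -0.7 -0.9  0.  -0.5  0.8 -2.3]
upright predicted [0.534 0.071 1.706 0.   ] [-0.5 -2.1 -0.5 -1.4 -0.  -0.9  0.1 -2.1] tip z [ 0.4657544  -0.05760431  0.022     ]
carton edge [0.586 0.164 0.091] in scooter frame [ 0.085 -0.064  0.091]
carton edge [ 0.617 -0.082  0.091] in scooter frame [-0.163 -0.062  0.091]
```

The upright pose fits the pixels to about 2 px. The deck clears the carton by about 15 mm, the stand is down, and a light 4.5 N keeps the scooter on the bench.

```bash
python3 -c "
from cell import robot
print(robot.hand_in())"
```

```text
the job is handed in; nothing more can be done
None
```

The kickstand is snapped fully down, and the arm is holding the scooter upright by its head tube, about 15 mm clear of the carton, with tyre and nose pressed lightly on the bench; I touched nothing else and handed the job in at about 11 s (no verdict was returned).

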